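Fire the spring impact tester on a soil laboratory bench

ROBOT

A 6-joint arm with a two-finger parallel gripper is mounted at the origin on the work surface. World frame = base frame: x ahead of the robot, y to its left, z up, the work surface at z = 0. Lengths are in m, angles in rad, forces in N, time in s.
With the tool pointing down it reaches from about 0.35 to 1 m from the base axis. Payload 7.1 kg.
Tool frame: the origin (TCP) lies between the finger pads; the fingertips stand 22 mm ahead of it and the grasp point (between the pads) lies 3 mm ahead of it; z points along the fingers, y is the line along which they close (so a half turn about z gives the same grasp; the last joint's range is limited). The gripper opens to 85 mm and grips with 20 to 120 N. Pads are 22 mm wide; open, the fingers measure 114 mm over their backs; the gripper's body (76 mm by 85 mm) begins 54 mm behind the grasp point. The pads swing forward as they close: fully open they stand 13 mm farther back than shut.
Start: joints at [1.228, 0.423, 1.63, -0, 1.089, -0.019], TCP at [0.199, 0.593, 0.253] pointing down, gripper open.
Joint ranges: [-3, 3], [-0.9, 2.11], [0.09, 2.58], [-1.31, 4.45], [0.11, 2.69], [-2.54, 2.54]. Speed limits (rad/s): [2.39, 2.39, 3.01, 3.14, 3.14, 3.14].

INTERFACE

Orientations are given as a rotation vector (axis times angle).
In Python, from rig import manip gives the robot as it stands. The module is installed in compiled form; this text tells all that it offers. Calls block until the motion is done:
- manip.move_to(position, orientation): joint-space move of the TCP to a pose.
- manip.servo_line(position, orientation=None, rate=0.15): straight line of the TCP; orientation=None keeps the orientation; rate is the mean speed in m/s.
- manip.set_joints(angles): joint-space move.
- manip.command_gripper(opening, f_grip=None): finger opening in m; f_grip is the grip in N (None keeps the last); returns when the fingers have stopped.
- manip.hold(seconds).
- manip.solve_ik(position, orientation): joint angles nearest the present ones, or None.
- manip.camera(name): name is "scene" or "top" or "wrist"; returns a dict with "image" (400x640x3 uint8, red, green, blue), "fx", "fy", "cx", "cy" (pixels), "cam_to_world" (4x4, takes a point from camera to world coordinates); the wrist camera has in their place "mount" (4x4, takes a point from camera to tool coordinates, whose origin is the TCP and whose axes are the flange's). Camera axes: x right, y down, z forward; pixel columns grow to the right and rows downward; lengths in m; the calibration is good to about 2 mm. A picture is of the moment at which its call begins: read the wrist's pose just before it. There is no depth.
A pose or a line that the arm cannot do raises manip.IKError and nothing moves.
- manip.sign_off(): hands the job in; it is judged then, once.
Readings, each from a call of its own:
- manip.get_time(): time.
- manip.get_joint_positions(): joint angles.
- manip.get_joint_vel(): joint speeds.
- manip.get_tau(): joint torques, N m.
- manip.get_position(): TCP position.
- manip.get_ee_rot(): TCP orientation.
- manip.get_contact_force(): force on the tool from outside, world axes, zero at the start.
- manip.get_torque(): the same for the moment, N m.
- manip.get_width(): finger opening in m.
- manip.get_grip_force(): force on a finger pad.
Only numpy, scipy, OpenCV 4.12 (cv2) and the standard library are available. Lean on these libraries where they do the work, as an engineer would, in place of code of your own. Each camera call takes 0.05 s, during which the arm holds its last target. There are 200 camera calls.

TASK

Take one blow reading with the spring impact tester: pull its striker back by the upright handle until the sear catches it and let go of it there, with the rider still at its starting place, then press the trip pad down so that the striker flies forward and knocks the rider along its rail. Do not touch the rider with the robot, move away from the tester afterwards, and leave the other things on the bench where they are.

Things in the scene. Friction and masses are not known exactly. Their poses are not given: they have to be found in the camera images.
- tester: Spring impact tester, fixed: a low black base 370 x 98 x 28 mm with metal parts on it. Origin on the bench in its middle plane, 155 mm from the rear end. x points to its front (the striker fires that way), z up. Along x: trip pad at -125 mm, handle at 30 mm (caught: -30), spring housing 78 mm high at 93 to 117 mm, rider. Guide strips 58 mm high flank the striker, out to 27 mm from the middle.
- striker_grip (a point): Point on the axis of the striker's handle, the height to grip it, 88 mm above the bench; it moves with the striker. The handle is an upright black round post, 20 mm in diameter, standing on the steel striker sled from 62 mm to 108 mm above the bench.
- striker (a joint): How far the striker is drawn along the tester's -x, m: about 0 at rest, 0.060 held by the sear, 0.074 rear stop. A 190 N/m spring pulls it forward (11.4 N at 0.060); between 0.03 and 0.05 the sear adds up to 6 N. Draw it past 0.062 for the sear to snap up; let go, it settles at 0.060. It may overshoot to -0.008 in firing.
- sear_pad (a point): Centre of the top face of the trip pad, a flat steel pad 34 mm along the tester by 32 mm across on a short post at the rear end of the tester, 66 mm above the bench when up. The sear is one piece with it: pressing the pad straight down trips it.
- sear (a joint): How far the trip pad and sear are pressed down, m: 0 up (sprung), 0.010 fully down. The striker is let go at about 0.006; it takes about 4.5 N to start and 8 N at the bottom. Drawing the striker pushes the pad down for a moment; it springs up as the sear catches.
- rider_top (a point): Centre of the top face of the rider, an aluminium block 20 mm along the tester, 40 mm across, its top 70 mm above the bench, on the rail in front of the spring housing.
- rider (a joint): How far the rider has been knocked forward along its rail, in m: 0 at the start (touching the striker's nose), 0.062 at the end stop. It stays where friction (1.1 N) stops it; a full blow sends it about 0.03. If the striker slips forward before the sear has caught, the rider is knocked too early and the reading is spoilt.
- tin_small: Small round lidded aluminium tin, 55 mm across, 34 mm high, loose beside the tester; origin at the centre of its underside.
- tin_wide: Wide round lidded aluminium tin, 73 mm across, 28 mm high, loose beside the tester; origin at the centre of its underside.
- spatula: Spatula with a wooden handle, 210 mm long, lying loose beside the tester.
- gauge_block: Small stepped brass gauge block, 50 x 20 x 24 mm, loose beside the tester; origin at the centre of its underside.
- white_jar: White lidded plastic jar, 104 mm across, 140 mm high, beyond the tester; origin at the centre of its underside.
- mixing_bowl: Empty steel bowl, 210 mm across, 100 mm high, on the robot's right; origin at the centre of its underside.
- palette_knife: Palette knife with a wooden handle, 240 mm long, lying on the glass plate on the robot's right.

How it is judged:
By the outcome, as a careful person would: the job done as asked, in the order asked, and still so for the second after the job is handed in, with the robot touching nothing.
It also fails if it takes over 42 s, if anything falls off the work surface, if the arm or the gripper's body presses on something with over 40 N, if the wrist force passes 120 N, or if a joint passes its speed limit or range.

## Working session

There is one attempt and no reset: what is moved stays moved. The work goes in short steps, each a Python script; the robot and the scene stay as the last script left them, time stands still between calls to the robot, and variables do not carry over. Pictures are saved under pics/ and viewed, at most 10 in all, crops included, and the job is handed in when it is done.

```bash
mkdir -p pics; python3 - <<'E'
from rig import manip
import cv2,numpy as np
for n in("top","scene"):
    c=manip.camera(n); cv2.imwrite(f"pics/{n}0.png",c["image"][:,:,::-1]); print(n,c["fx"],c["fy"],c["cx"],c["cy"],np.round(c["cam_to_world"],4).tolist())
print(manip.get_time(),manip.get_ee_rot())
E
```

```text
top 386.83826594658217 386.83826594658217 315.91702327380267 201.02852989467723 [[-0.019, -0.9919, 0.1255, 0.4453], [-0.9998, 0.0186, -0.0041, -0.0944], [0.0018, -0.1255, -0.9921, 0.976], [0.0, 0.0, 0.0, 1.0]]
scene 498.22844601506625 498.22844601506625 319.16999910140424 191.78249476749065 [[0.6299, 0.4542, -0.63, 1.2999], [0.7765, -0.3837, 0.4998, -0.7074], [-0.0147, -0.804, -0.5944, 0.8219], [0.0, 0.0, 0.0, 1.0]]
0.1 [-5.06340197e-01 -3.10028194e+00  2.10062581e-03]
```

View pics/top0.png

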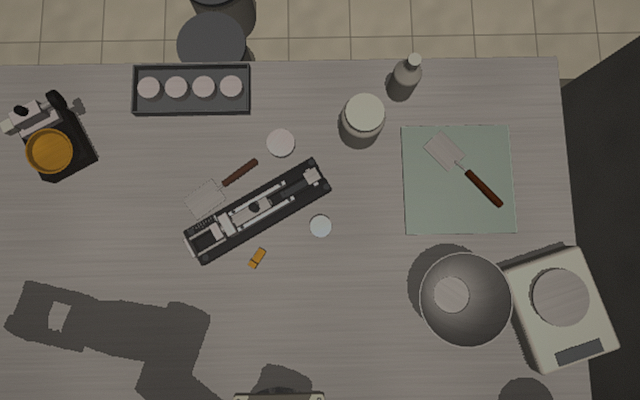

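View pics/scene0.png

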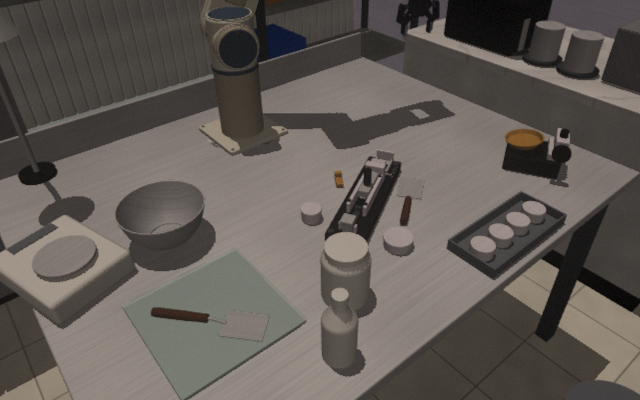

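The top view shows the tester running from about (195,250) to (320,172), with the gauge block at (257,258), the tins at (320,226) and (281,143), and the spatula alongside. I'll enlarge both views to see which end is which.

```bash
python3 - <<'E'
import cv2,numpy as np
a=cv2.imread("pics/top0.png")[150:275,170:340]; b=cv2.imread("pics/scene0.png")[140:250,310:430]
a=cv2.resize(a,(408,300),interpolation=2);a=cv2.resize(cv2.imread("pics/top0.png")[150:270,175:335],(800,600),interpolation=cv2.INTER_CUBIC)
b=cv2.resize(b,(654,600),interpolation=cv2.INTER_CUBIC)
c=lambda i:np.clip(i*1.5,0,255).astype('uint8')
cv2.imwrite("pics/a1.png",c(a));cv2.imwrite("pics/b1.png",c(b))
E
```

```text
(no output)
```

View pics/a1.png

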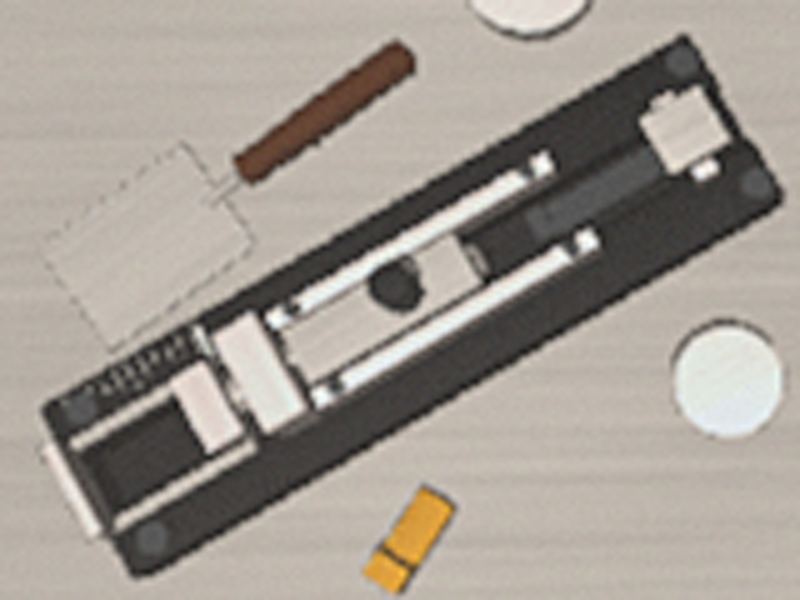

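View pics/b1.png

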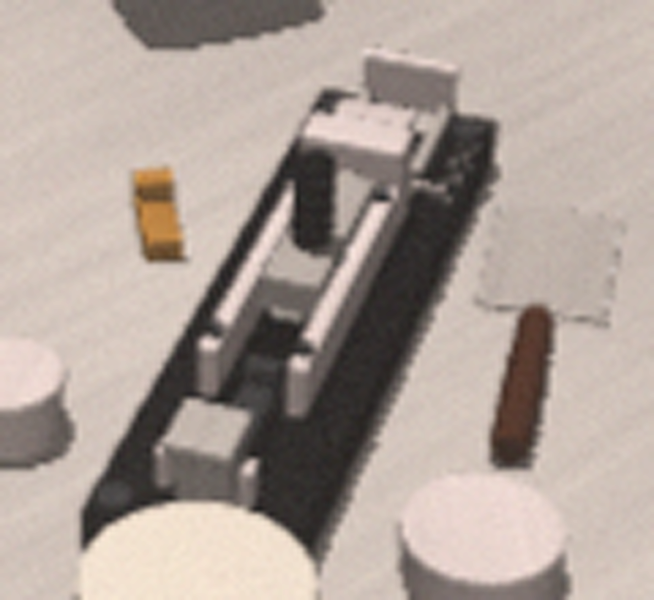

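The crops show the pad at the upper-right end, crop (685,130), so that end is the rear. The handle is at crop (397,285), the spring housing at (262,372) and the rider at (208,407), so it fires toward the lower left. Next I'll turn these into positions.

```bash
cat > h.py <<'E'
from rig import manip
import numpy as np,cv2
from scipy.spatial.transform import Rotation as R
def ray(c,T,u,v,z):
    d=T[:3,:3]@[(u-c["cx"])/c["fx"],(v-c["cy"])/c["fy"],1]; o=T[:3,3]
    return o+d*(z-o[2])/d[2]
E
python3 - <<'E'
from h import *
c=manip.camera("top");T=np.array(c["cam_to_world"])
f=lambda u,v,z:ray(c,T,175+(u+.5)/5-.5,150+(v+.5)/5-.5,z)[:2]
q=[f(*p,.028) for p in[(688,36),(783,200),(140,577),(42,408)]]
m=np.mean(q,0);d=(q[3]+q[2]-q[0]-q[1])/2;L=np.linalg.norm(d);d/=L
print("corners",np.round(q,4),"len",L,np.linalg.norm(q[0]-q[1]),"yaw",np.arctan2(d[1],d[0]))
o=m-d*.03;print("origin",o)
n=np.array([-d[1],d[0]])
for nm,p in dict(pad=(687,130,.066),handletop=(394,284,.108),rider=(208,407,.07),house=(262,372,.078)).items():
    w=f(*p);print(nm,w,(w-o)@d,(w-o)@n)
c=manip.camera("scene");T=np.array(c["cam_to_world"])
f=lambda u,v,z:ray(c,T,310+u*120/654,140+v*110/600,z)[:2]
for nm,p in dict(pad=(208,427,.066),handletop=(317,155,.108)).items():
    w=f(*p);print(nm,w,(w-o)@d,(w-o)@n)
E
```

```text
corners [[ 0.6771 -0.0911]
 [ 0.593  -0.1367]
 [ 0.4144  0.1787]
 [ 0.4969  0.228 ]] len 0.36444827881345154 0.09563389023979682 yaw 2.0854168947092337
origin [0.5601054  0.01859438]
pad [ 0.62180351 -0.08993511] -0.12484079117003823 -0.0002882291828042796
handletop [0.54546708 0.04335948] 0.028762570589543523 0.0005528629685961298
rider [0.49362982 0.13620421] 0.13509654064871762 -2.24689002146089e-05
house [0.50895828 0.10932762] 0.1041562808662229 -0.0001367970406895569
pad [ 0.62561798 -0.08593309] -0.1232346163996947 -0.005578457114824589
handletop [0.54614238 0.05252001] 0.036404233533040536 -0.004543833141053829
```

The top view agrees with the stated layout to about 1 mm. I'll grip the handle along the tester's axis, which gives a positive pull, with a small rearward bias so the striker isn't pushed into the rider.

```bash
cat >> h.py <<'E'
yaw=2.0854; O=np.array([.5601,.0186]); D=np.array([np.cos(yaw),np.sin(yaw)])
P=lambda x,z:[*(O+D*x),z]
def ori(s): # tool y = s*D, z down
    y=np.array([*(s*D),0]);z=np.array([0,0,-1.]);return R.from_matrix(np.c_[np.cross(y,z),y,z]).as_rotvec()
E
python3 - <<'E'
from h import *
best=None
for s in(1,-1):
    q=manip.solve_ik(P(.026,.2),ori(s)); print(s,q)
    if q is not None and(best is None or abs(q[5])<abs(best[1][5])):best=(s,q)
s=best[0];o=ori(s);print("s",s)
manip.command_gripper(.05,40)
manip.move_to(P(.026,.2),o)
manip.servo_line(P(.026,.14),rate=.15)
T=np.eye(4);T[:3,:3]=R.from_rotvec(manip.get_ee_rot()).as_matrix();T[:3,3]=manip.get_position()
c=manip.camera("wrist");cv2.imwrite("pics/w1.png",c["image"][:,:,::-1])
W=T@np.array(c["mount"]);Wi=np.linalg.inv(W)
for x in(.03,.026):
    p=Wi@[*P(x,.108),1];print(x,c["fx"]*p[0]/p[2]+c["cx"],c["fy"]*p[1]/p[2]+c["cy"])
np.savez("w1.npz",W=W,**{k:c[k] for k in("fx","fy","cx","cy")})
print(manip.get_time(),manip.get_contact_force())
E
```

```text
1 [ 5.35126503e-02  3.82664354e-01  1.83996591e+00 -4.44089210e-16
  9.18962385e-01 -2.03188735e+00]
-1 [ 5.35126503e-02  3.82664354e-01  1.83996591e+00 -4.44089210e-16
  9.18962385e-01  1.10970530e+00]
s -1
0.03 308.47341693790753 247.7410399258448
0.026 316.6402354780973 247.742368123162
3.575 [-0.56379316  0.82084204  1.01395752]
```

View pics/w1.png

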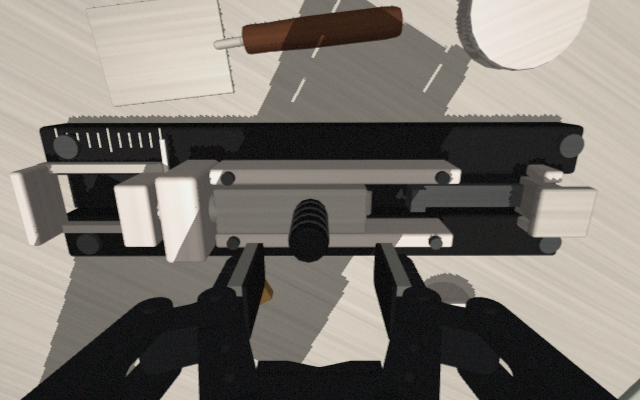

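The wrist view has the handle top at about (308,241). That matches the prediction along the tester, and it's roughly 2–3 mm off sideways, toward the spatula. I'll correct by 2 mm, grip and draw.

```bash
cat >> h.py <<'E'
N=np.array([D[1],-D[0]])*.002 # lateral correction towards the spatula
P=lambda x,z:[*(O+N+D*x),z]
E
python3 - <<'E'
from h import *
ax=np.array([*D,0])
def rep(t):print(t,round(manip.get_time(),2),"x",round(float((manip.get_position()[:2]-O)@D),4),"F",np.round(manip.get_contact_force(),1),"Fx",round(float(manip.get_contact_force()@ax),1),"w",manip.get_width(),flush=True)
manip.servo_line(P(.026,.093),rate=.08);rep("down")
manip.command_gripper(0,50);rep("grip")
for x in(-.005,-.030,-.038):
    manip.servo_line(P(x,.093),rate=.05);rep("pull")
manip.hold(.3);rep("held")
manip.servo_line(P(-.034,.093),rate=.03);manip.hold(.2);rep("eased")
manip.servo_line(P(-.031,.093),rate=.03);manip.hold(.2);rep("eased2")
E
```

```text
down 4.32 x 0.026 F [0.7 0.8 0.3] Fx 0.3 w 0.04988897745927818
grip 4.7 x 0.0259 F [-1.6  0.3  5.5] Fx 1.1 w 0.018836553124634458
pull 5.47 x -0.0037 F [-3.6  8.4  8.4] Fx 9.1 w 0.018812552846459323
pull 6.12 x -0.0285 F [-4.   8.5  8. ] Fx 9.4 w 0.018604563419249282
pull 6.42 x -0.0363 F [-4.5 11.9  8.7] Fx 12.6 w 0.018490836728352902
held 6.72 x -0.0361 F [-3.9 11.9  8.2] Fx 12.3 w 0.01868931042182344
eased 7.21 x -0.032 F [-4.9 11.8  8.9] Fx 12.7 w 0.018645970915376956
eased2 7.66 x -0.0291 F [-3.3 11.4  8.6] Fx 11.6 w 0.018693659061206083
```

Force and position both suggest a draw of about 0.065. I'll pull slightly deeper for margin, then ease forward and watch for the force to drop as the sear takes over.

```bash
python3 - <<'E'
from h import *
ax=np.array([*D,0])
def rep(t):print(t,round(manip.get_time(),2),"x",round(float((manip.get_position()[:2]-O)@D),4),"Fx",round(float(manip.get_contact_force()@ax),1),"w",manip.get_width(),flush=True)
manip.servo_line(P(-.042,.093),rate=.05);manip.hold(.3);rep("deep")
for x in(-.034,-.031,-.029,-.0275,-.026):
    manip.servo_line(P(x,.093),rate=.03);manip.hold(.2);rep("ease")
    f=manip.get_contact_force()@ax
    if f<7:break
E
```

```text
deep 8.32 x -0.0399 Fx 13.4 w 0.018871397897837133
ease 8.94 x -0.032 Fx 12.9 w 0.018635726594000472
ease 9.39 x -0.0291 Fx 12.2 w 0.018445012691321143
ease 9.84 x -0.0283 Fx 5.8 w 0.018772575302035403
```

The force fell from 12.2 to 5.8 N, so the sear is holding the striker. I'll let go, lift and look.

```bash
python3 - <<'E'
from h import *
manip.command_gripper(.05);manip.servo_line(P(-.029,.15),rate=.15)
manip.servo_line(P(-.06,.2),rate=.2)
c=manip.camera("wrist");cv2.imwrite("pics/w2.png",c["image"][:,:,::-1])
print(manip.get_time())
E
```

```text
11.275
```

View pics/w2.png

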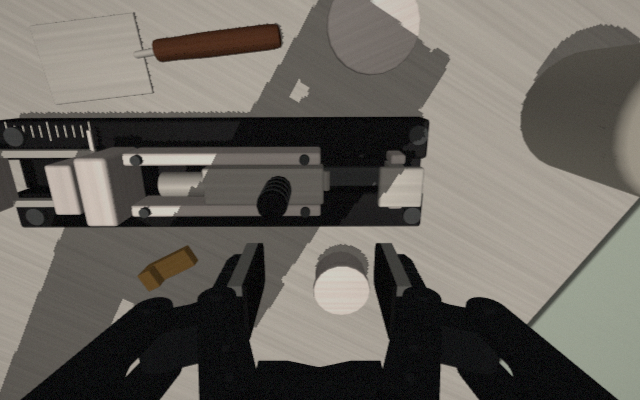

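The wrist view shows the striker drawn and held, with the handle at (273,197) and the spring rod exposed at (180,183). The rider at (62,188) still sits near the housing and the pad is at (400,186). I'll press the pad now.

```bash
python3 - <<'E'
from h import *
manip.command_gripper(0)
manip.move_to(P(-.126,.16),manip.get_ee_rot())
manip.servo_line(P(-.126,.094),rate=.15)
z=.090
f0=manip.get_contact_force()[2]
while z>.074:
    manip.servo_line(P(-.126,z),rate=.05)
    f=manip.get_contact_force()[2]-f0;print(round(z,3),manip.get_position()[2],round(f,1))
    if f>14:break
    z-=.002
manip.hold(.3)
manip.servo_line(P(-.126,.2),rate=.2)
c=manip.camera("wrist");cv2.imwrite("pics/w3.png",c["image"][:,:,::-1])
print(manip.get_time())
E
```

```text
0.09 0.09072121083958826 -0.1
0.088 0.08817149318785722 1.2
0.086 0.08666431050642709 5.7
0.084 0.08481650079734201 7.3
0.082 0.08250298484367369 4.2
0.08 0.0804442616273394 5.5
0.078 0.07848200983809057 6.5
0.076 0.0779893808504656 17.9
15.925
```

View pics/w3.png

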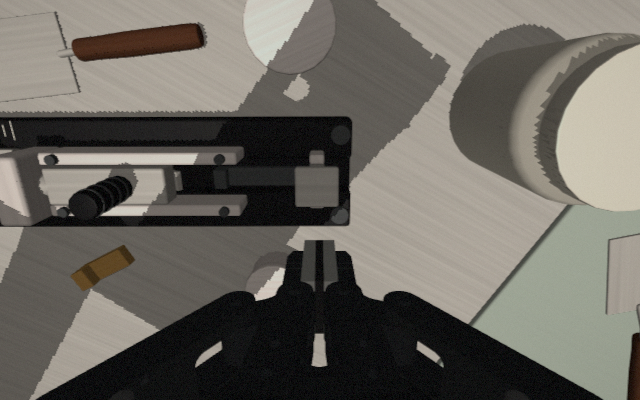

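The pad bottomed out, and the striker is forward again: the handle is back near the housing at (85,205). I'll back away and check the rider from above.

```bash
python3 - <<'E'
from h import *
manip.servo_line(P(-.126,.28),rate=.2)
manip.set_joints([1.228,.423,1.63,0,1.089,-.019])
c=manip.camera("top")
a=cv2.resize(c["image"][150:270,175:335,::-1],(800,600),interpolation=cv2.INTER_CUBIC)
cv2.imwrite("pics/t2.png",np.clip(a*1.5,0,255).astype('uint8'))
print(manip.get_time())
E
```

```text
19.3583
```

View pics/t2.png

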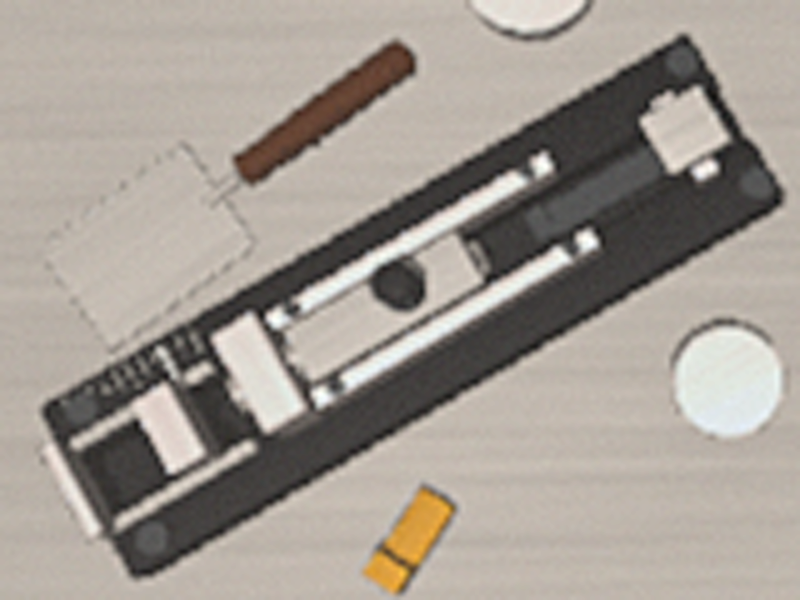

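The rider has been knocked from (208,407) to about (170,428), roughly 22 mm. The striker is back at rest and the loose items haven't moved.

```bash
python3 -c "
from rig import manip
print(manip.sign_off())"
```

```text
the job is handed in; nothing more can be done
None
```

The blow reading is taken and handed in at about 19 s: the sear caught the striker, the trip pad fired it, and the rider moved about 22 mm (a full blow is about 30 mm), with the arm clear and the loose things by the tester unmoved in the last picture.

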